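# Flick the pawl off and let a live amplifier down on its tilting service stand

### The arm

A 6-joint arm with a two-finger parallel gripper is mounted at the origin on the work surface. World frame = base frame: x ahead of the robot, y to its left, z up, the work surface at z = 0. Lengths are in m, angles in rad, forces in N, time in s.
With the tool pointing down it reaches from about 0.3 to 0.775 m from the base axis. Payload 14.6 kg.
Tool frame: the origin (TCP) lies at the centre of the arm's flange, where the gripper is bolted on; the fingertips stand 199 mm ahead of it and the grasp point (between the pads) lies ctrl.tcp_to_grasp ahead of it (ctrl.tcp_to_grasp is the distance from the TCP to the grasp point, in m); z points along the fingers, y is the line along which they close (so a half turn about z gives the same grasp; the last joint's range is limited). The gripper opens to 94 mm and grips with 3 to 60 N. Pads are 16 mm wide; open, the fingers measure 119 mm over their backs; the gripper's body (75 mm by 177 mm) begins 78 mm behind the grasp point.
Start: joints at [-1.243, 0.3, 1.521, -0, 1.321, -0.067], TCP at [0.212, -0.508, 0.405] pointing down, gripper open.
Joint ranges: [-3.03, 3.03], [-0.79, 2.21], [0.23, 2.52], [-1.04, 4.18], [0, 3.07], [-2.55, 2.55]. Speed limits (rad/s): [2.22, 2.22, 2.57, 3.14, 3.14, 3.14].

### API

Orientations are given as [roll, pitch, yaw] about the fixed x, y, z axes, in that order (R = Rz(yaw) Ry(pitch) Rx(roll)).
In Python, from station import ctrl gives the robot as it stands. The module is installed in compiled form; this text tells all that it offers.
- The arm moves only by the shell command python3 -m jog 'ROWS' [OPENING] [FORCE]. ROWS is JSON, a list of rows, each a list of 6 numbers: the shift along the tool's x, y, z in cm, then the turn, a rotation vector about the tool's x, y, z in rad. In form: [[tx, ty, tz, ax, ay, az], ...]. A call has 1 to 8 rows; each row is the pose to reach, as a shift and turn from the pose commanded when the call began, along the tool's axes at that moment; what a row does not reach only later rows make up. A row lasts 1/10 s, in which the tool goes at most 50 mm and 8.59 degrees, less where a joint would pass 70% of its speed; a pose out of reach is approached as far as the arm can. A call with a gripper value outside its range is refused whole. OPENING is the opening in per cent of the stroke, from 0 (shut) to 100 (fully open), set as the call begins (- or left out, the last holds). The fingers move at their own pace and stop on an object; FORCE is the grip in N (left out, the last holds). Time passes only in rows, so rows that repeat a pose let the fingers close. It gives the time, the measured TCP pose, the force, the opening and the grip force at its end, in the units of the state.
- ctrl.get_obs(): the state, without advancing time (a new reading comes with each control period).
- ctrl.camera(name): name is "scene" or "top" or "wrist"; returns a dict with "img" (420x560x3 uint8, blue, green, red), "intrinsics" (3x3 intrinsics, pixels), "k1" (the pictures are not rectified: a ray, as slopes to the right and down, at radius r is drawn at 1 + k1 r^2 times it, then the intrinsics apply), "R" (3x3) and "t" (3): a world point X has camera coordinates R X + t. Camera axes: x right, y down, z forward; pixel columns grow to the right and rows downward; lengths in m; the calibration is good to about 2 mm. A picture is of the moment at which its call begins. There is no depth.
- ctrl.hand_in(): hands the job in; it is judged then, once.
The state is a dict: "time_s": time; "qpos": joint angles; "joint_vel": joint speeds; "tau": joint torques, N m; "ee_pos": TCP position; "eef_rot": TCP orientation; "force": force on the tool from outside, world axes, zero at the start; "moment": the same for the moment, N m; "grip_width": finger opening in m; "grip_force": force on a finger pad.
Only numpy, scipy, OpenCV 4.12 (cv2) and the standard library are available. Lean on these libraries where they do the work, as an engineer would, in place of code of your own. Each camera call takes 0.05 s, during which the arm holds its last target. There are 200 camera calls.

### The job

The opened amplifier on the tilting service stand is live and has to come down flat: take the insulated rod, flick its tip up under the red tail of the ratchet pawl so that the pawl flops right over and stays on its backstop, and let the cradle sink by itself on its damper. Lay the rod back in the notches of its wooden rest. Keep gripper and arm off the pawl and off the cradle with the live amplifier, and leave the other things on the bench where they are.

Things in the scene. Friction and masses are not known exactly. Their poses are not given: they have to be found in the camera images.
- stand: blue steel frame of the tilting stand, fixed, 330 mm (x) by 256 mm (y). Origin on the bench under its middle; x points away from the robot at yaw 0, y to the ratchet side, z up. Tilt axis along y at x = 120, z = 80 mm; the ratchet wheel (steel, 100 mm in diameter, y = 131 to 143) turns about it with the cradle, outside the blue cheek plate (y = 116 to 128)
- cradle: aluminium cradle with the opened live amplifier (silver, amber and green boards, 240 x 200 x 66 mm) and the ratchet wheel, one tilting piece. Origin on the tilt axis; axes as the stand's when flat. Its tilt (z axis from vertical) is 0 flat on the rest posts; it starts with the edge nearer the robot raised, hanging on the pawl at about 0.29, 0.46 or 0.64 rad (it may creep for a second on to its tooth)
- pawl: dark steel gravity pawl with a red tail plate 34 (x) by 50 (y) by 4 mm sticking out to the stand's +y. Origin on its pin; axes as the stand's when down. Its angle about y (z axis from vertical) is 0 with the nose in the teeth, grows as the tail is lifted, 2.0 rad on the backstop. No spring: let go below 0.95 it falls back, past 1.1 it falls over and stays
- tail_under (a point): middle of the underside of the red tail plate, where the rod lifts; turns with the pawl. Pawl down: at x = 80, y = 159, z = 138 mm of the stand's frame; the plate spans x = 63 to 97, y = 131 to 181, only air beneath its outer 35 mm, the wheel's rim 12 mm or more below. Lifting it out of the loaded teeth takes 1 to 2 N, then about 0.5 N
- pawl_pin (a point): axis of the pawl's pin in the pawl's plane, fixed on the stand at x = 172, y = 137, z = 125 mm of its frame; the tail's middle swings about it at a radius of 93 mm, up and then away from the robot, in the stand's x-z plane
- cradle_front (a point): middle of the amplifier's front panel's lower edge, the edge that is raised, 252 mm from the tilt axis. Flat, the amplifier lies within x = -145 to 115, y = -113 to 113 of the stand's frame, 146 mm high at most; raised, its highest edge stands up to 300 mm above the bench. With the pawl off it sinks by itself on a damper at about 0.08 to 0.28 rad/s
- rod: insulated rod, loose, 180 mm long, 60 to 130 g: black handle 90 mm long, 16 mm wide (y) and 22 mm high (z), round yellow shaft 9 mm in diameter. Origin on its axis in the front part of the handle, near the centre of mass, where it is best gripped: handle x = -65 to 25 mm, shaft x = 25 to 115 mm. x points to the tip
- rod_tip (a point): round end of the yellow shaft, on the rod's axis, 115 mm ahead of the rod's origin
- rod_rest: light wooden rest, fixed, base 180 x 70 x 12 mm, with two flared notched uprights 12 mm thick, at x = -45 (handle) and x = 70 mm (shaft), tops 57 and 64 mm above the bench. Origin on the bench; x lies along the rod and points the way its tip does at the start, roughly towards the stand
- rest_seat (a point): where the rod's origin belongs when it lies in the notches: 50 mm above the bench, on the rest's axis. Each notch has a flat floor (handle's 23 mm, shaft's 18 mm wide) and opens to about 8 mm more on each side at the top; along its axis the rod may lie some 25 mm either way
- spray_can: blue spray can, loose, 52 mm in diameter, 165 mm high, bystander; origin under its middle
- alcohol_bottle: white plastic bottle with blue cap, loose, 60 mm in diameter, 140 mm high, bystander; origin under its middle
- ring_magnet: black ring magnet, loose, 72 mm in diameter, 14 mm high, lying flat, bystander; origin under its middle
- screw_tray: grey screw tray, loose, 90 x 120 x 25 mm, bystander; origin under its middle
Not all that is in view belongs to the job. There is more than one size of the rod; the one meant has the size given above.

How it is judged:
On the way:
1. the rod lifts the pawl's tail (contact force between rod and pawl above 0.1 N and angle between pawl's own z axis and vertical above 0.15 rad).
At the end, for the whole second after the job is handed in: Pawl over on its backstop (above 1.7 rad), cradle flat (below 0.03 rad), rod at rest in both notches of its rest: origin within 30 mm of the seat in plan, 45 to 56 mm high, axis within 0.15 rad of the rest's (angle between pawl's own z axis and vertical above 1.7 rad and angle between cradle's own z axis and vertical below 0.03 rad and horizontal distance between rod and rest_seat below 0.03 m and z of rod in the frame of rod_rest between 0.045 and 0.056 m and angle between the x axis of rod and the x axis of rod_rest, either way round below 0.15 rad and linear speed of rod below 0.02 m/s); the robot touches nothing.
It fails at once if the gripper or the arm touches the pawl instead of the rod (contact force between any of the fingers, the arm and pawl above 0.3 N).
It fails at once if the gripper or the arm touches the cradle with the live amplifier (contact force between any of the fingers, the arm and cradle above 0.3 N).
It fails at once if the cradle is forced down faster than its damper lets it sink (over 0.5 rad/s) (angular speed of cradle above 0.5 rad/s).
It fails at once if a bystander is pushed more than 25 mm or tipped over (distance of any of spray_can, alcohol_bottle, ring_magnet, screw_tray from where it was at the start of the episode above 0.025 m or angle between any of spray_can, alcohol_bottle, ring_magnet, screw_tray's own z axis and vertical above 0.5 rad).
It also fails if it takes over 45 s, if anything falls off the work surface, if the arm or the gripper's body presses on something with over 40 N, if the wrist force passes 120 N, or if a joint passes its speed limit or range.

## Working session

There is one attempt and no reset: what is moved stays moved. The work goes in short steps, Python scripts to look and compute and a shell command to move; the robot and the scene stay as the last step left them, time stands still between calls to the robot, and variables do not carry over. Pictures are saved under pics/ and viewed, at most 13 in all, crops included, and the job is handed in when it is done.

```bash
mkdir -p pics
cat > h.py <<'E'
import numpy as np,cv2
from station import ctrl
from scipy.spatial.transform import Rotation as Ro
def ray(c,u,v):
    K=np.array(c["intrinsics"]);d=np.array([(u-K[0,2])/K[0,0],(v-K[1,2])/K[1,1]]);s=d.copy()
    for _ in range(30): s=d/(1+c["k1"]*(s@s))
    R=np.array(c["R"]);t=np.array(c["t"]);return -R.T@t,R.T@np.array([s[0],s[1],1])
def onz(c,u,v,z):
    o,d=ray(c,u,v);return o+d*(z-o[2])/d[2]
def tri(c1,p1,c2,p2):
    a,d=ray(c1,*p1);b,e=ray(c2,*p2);s=np.linalg.lstsq(np.c_[d,-e],b-a,rcond=None)[0]
    x,y=a+d*s[0],b+e*s[1];return (x+y)/2,np.linalg.norm(x-y)
def proj(c,X):
    p=np.array(c["R"])@np.array(X)+np.array(c["t"]);s=p[:2]/p[2];s=s*(1+c["k1"]*(s@s));K=np.array(c["intrinsics"])
    return [K[0,0]*s[0]+K[0,2],K[1,1]*s[1]+K[1,2]]
def pose():
    o=ctrl.get_obs();return np.array(o["ee_pos"]),Ro.from_euler('xyz',o["eef_rot"])
def rel(g,R):  # grasp-point goal, rotation goal -> row
    p,R0=pose();t=np.array(g)-R.as_matrix()[:,2]*ctrl.tcp_to_grasp
    return np.round(np.r_[R0.inv().apply(t-p)*100,(R0.inv()*R).as_rotvec()],3)
E
python3 - <<'E'
from h import *
import pickle
cs={}
for n in("scene","top"):
    c=ctrl.camera(n);cs[n]=c;cv2.imwrite(f"pics/{n}0.png",cv2.resize(c["img"],(784,588)));cv2.imwrite(f"pics/{n}raw.png",c["img"])
    print(n,-np.array(c["R"]).T@np.array(c["t"]))
pickle.dump(cs,open("c0.pkl","wb"))
print(ctrl.tcp_to_grasp,ctrl.get_obs())
E
```

```text
scene [1.13399156 0.71578823 1.03527123]
top [0.45265952 0.2630934  1.20849398]
0.1804 {'time_s': 0.1, 'qpos': array([-1.24260891e+00,  3.00421195e-01,  1.52152497e+00, -1.35372253e-05,
        1.32071304e+00, -6.66039898e-02]), 'joint_vel': array([ 8.89146066e-05, -2.10159004e-04, -2.47040245e-03,  5.75107906e-04,
       -5.01053769e-04,  8.91909540e-04]), 'tau': array([ 1.27594367e-04, -5.32649338e+01, -3.53288341e+01,  7.09357532e-02,
        2.35033332e-02, -4.74341743e-05]), 'ee_pos': array([ 0.2115232 , -0.50766578,  0.40413733]), 'eef_rot': array([-3.14052759e+00, -5.79008384e-05,  3.94794731e-01]), 'force': array([-0.23696427, -0.17510045, -0.00602444]), 'moment': array([ 0.01603856, -0.03054282,  0.03578977]), 'grip_force': 0.0, 'grip_width': 0.0938137028046328}
```

View pics/scene0.png

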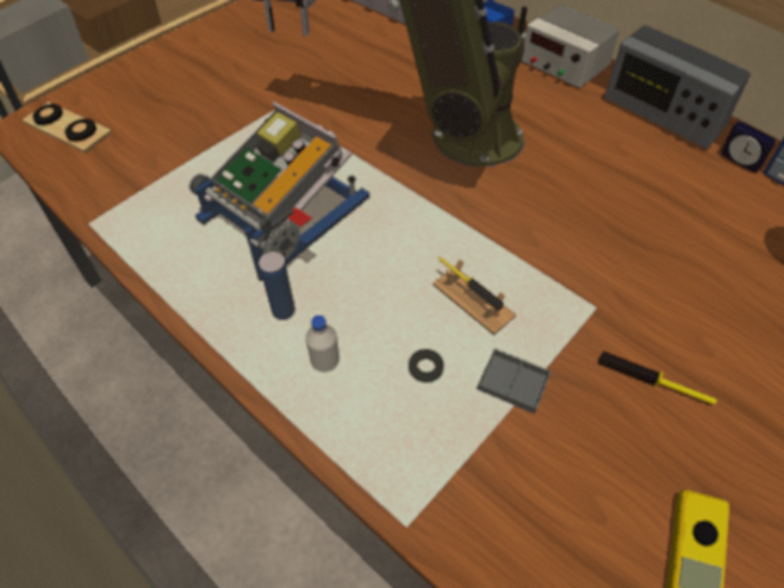

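View pics/top0.png

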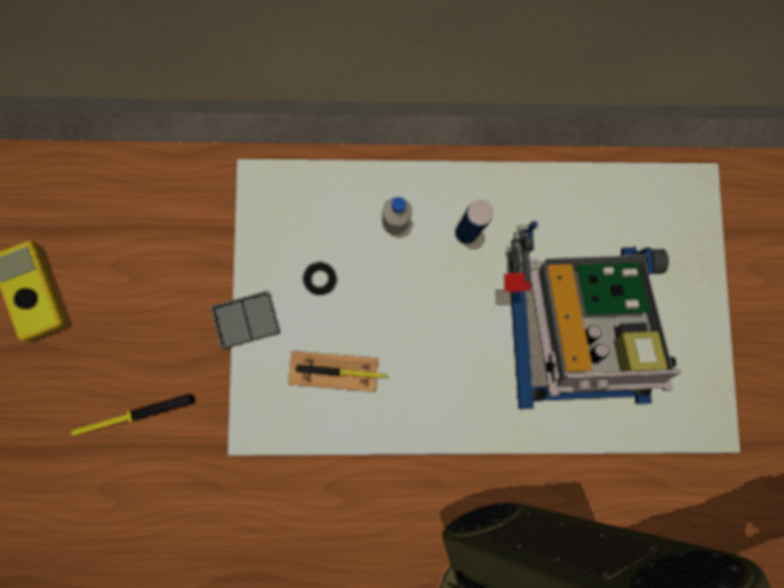

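Scene and top views show two yellow/black rods. One lies in the rest at top (340,371), scene (470,285); the other lies loose on the bench at top (130,415) and looks longer. The rod in the rest should be the one meant, and I'll check that by size. The stand is at top (590,330) with its red tail at (515,283), and the spray can is close by at (475,220).

```bash
cat > m.py <<'E'
from h import *
import pickle
cs=pickle.load(open("c0.pkl","rb"));T,S=cs["top"],cs["scene"]
def masks(c):
    h=cv2.cvtColor(c["img"],cv2.COLOR_BGR2HSV);H,s,v=cv2.split(h);f=lambda m:m.astype(np.uint8)
    return dict(red=f(((H<5)|(H>174))&(s>190)&(v>90)),yel=f((H>20)&(H<34)&(s>200)&(v>90)),blue=f((H>100)&(H<125)&(s>120)&(v>40)),black=f(v<45))
def comps(m,amin=12):
    n,l,st,ce=cv2.connectedComponentsWithStats(m)
    return [(i,st[i],ce[i],np.c_[np.where(l==i)[::-1]]) for i in range(1,n) if st[i][4]>=amin]
for n,c in cs.items():
    for k,m in masks(c).items():
        if k=="black":continue
        for i,s,ce,p in comps(m):
            r=cv2.minAreaRect(p.astype(np.float32));b=cv2.boxPoints(r)
            z=dict(red=.14,yel=.05,blue=.02)[k]
            print(n,k,s[4],ce.round(1),"rect",np.round(b).tolist(),"w",onz(c,*ce,z)[:2].round(3))
a=T["img"][140:310,140:300];b=T["img"][140:310,340:500]
w=np.hstack([a,b]);cv2.imwrite("pics/crop.png",cv2.resize(w,None,fx=2.5,fy=2.5,interpolation=cv2.INTER_CUBIC))
E
python3 m.py
```

```text
scene red 80 [213.3 154.9] rect [[207.0, 155.0], [211.0, 149.0], [220.0, 155.0], [216.0, 161.0]] w [ 0.623 -0.014]
scene yel 227 [489.5 278.4] rect [[468.0, 274.0], [471.0, 265.0], [513.0, 281.0], [510.0, 289.0]] w [0.382 0.786]
scene yel 1582 [499.8 378.5] rect [[479.0, 419.0], [486.0, 349.0], [523.0, 353.0], [516.0, 423.0]] w [0.607 0.931]
scene blue 237 [355.3   8.8] rect [[345.0, 15.0], [346.0, -0.0], [366.0, 1.0], [365.0, 16.0]] w [-0.584 -0.354]
scene blue 13 [240.7 130.4] rect [[237.0, 129.0], [237.0, 128.0], [245.0, 132.0], [245.0, 133.0]] w [ 0.411 -0.129]
scene blue 12 [146.3 131.4] rect [[144.0, 132.0], [148.0, 129.0], [149.0, 130.0], [144.0, 134.0]] w [ 0.637 -0.374]
scene blue 305 [237.6 154.2] rect [[214.0, 169.0], [257.0, 133.0], [261.0, 139.0], [218.0, 174.0]] w [ 0.498 -0.054]
scene blue 21 [144.4 153.9] rect [[141.0, 154.0], [148.0, 150.0], [149.0, 153.0], [142.0, 157.0]] w [ 0.708 -0.288]
scene blue 12 [183.  166.8] rect [[180.0, 168.0], [184.0, 164.0], [186.0, 165.0], [182.0, 169.0]] w [ 0.657 -0.145]
scene blue 67 [227.1 230. ] rect [[223.0, 226.0], [231.0, 226.0
[... 251 characters left out ...]
44.0]] w [0.601 0.932]
top yel 178 [ 73.3 302.7] rect [[50.0, 304.0], [92.0, 293.0], [94.0, 300.0], [52.0, 311.0]] w [0.358 0.775]
top blue 68 [284.3 145.8] rect [[280.0, 141.0], [288.0, 141.0], [288.0, 150.0], [280.0, 150.0]] w [0.808 0.201]
top blue 29 [449.  179.1] rect [[445.0, 178.0], [453.0, 178.0], [453.0, 181.0], [445.0, 181.0]] w [ 0.71  -0.287]
top blue 63 [463.9 185.9] rect [[461.0, 178.0], [465.0, 177.0], [467.0, 194.0], [463.0, 194.0]] w [ 0.69  -0.331]
top blue 737 [372.7 250.7] rect [[364.0, 210.0], [378.0, 208.0], [385.0, 290.0], [371.0, 291.0]] w [ 0.498 -0.053]
top blue 256 [428.5 281.9] rect [[388.0, 284.0], [388.0, 277.0], [463.0, 279.0], [463.0, 286.0]] w [ 0.409 -0.211]
```

View pics/crop.png

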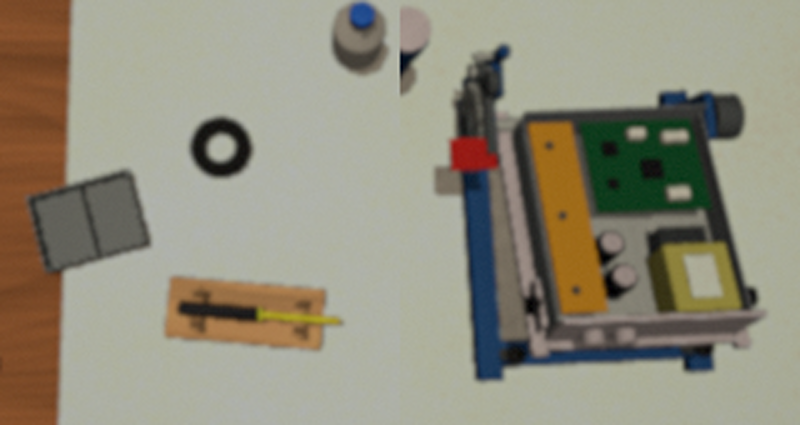

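The crop confirms the choice: the rod is in the wooden rest, handle at raw top (212,263)–(243,266) and tip at (276,268). The loose one at raw (73,303) is larger, which I check next. The red plate is centred at raw (368,201), and both views put it at (0.623,-0.014), z 0.14.

```bash
cat > m2.py <<'E'
from h import *
import pickle
cs=pickle.load(open("c0.pkl","rb"));T,S=cs["top"],cs["scene"]
P=[onz(T,*p,.05)[:2] for p in((212,263.2),(242.8,265.6),(276,268.4))]
print("rod",np.round(P,3),"len",np.linalg.norm(P[2]-P[0]),np.linalg.norm(P[1]-P[0]))
d=P[2]-P[0];d/=np.linalg.norm(d);print("yaw",np.arctan2(d[1],d[0]),"origin",P[2]-.115*d,P[0]+.065*d)
D=[onz(T,*p,.005)[:2] for p in((50.5,308),(135,285))];print("other len",np.linalg.norm(D[1]-D[0]))
R=[onz(T,*p,.012)[:2] for p in((207.2,251),(206,274.2),(270.5,255.6),(269,279.6))]  # rest corners
a=(R[0]+R[1])/2;b=(R[2]+R[3])/2;print("rest",np.round((a+b)/2,3),"size",np.linalg.norm(b-a),np.linalg.norm(R[0]-R[1]),"yaw",np.arctan2(*(b-a)[::-1]))
for z in(.02,.05):
  q=[onz(T,*p,z)[:2] for p in((371,209),(378,290.5))];e=q[0]-q[1];print("stand yaw",np.arctan2(e[1],e[0]),q)
print("tail",tri(T,(368.3,201.4),S,(213.3,154.9)))
for n,p in dict(can_top=(343,151),).items(): print(n,onz(T,*p,.165))
print("can base", onz(S,202,223,0))
E
python3 m2.py
```

```text
rod [[0.463 0.405]
 [0.456 0.319]
 [0.448 0.227]] len 0.17792078367808076 0.0854410772303058
yaw -1.6532920226914185 origin [0.45772096 0.34183143] [0.45754963 0.33975929]
other len 0.23864195256123677
rest [0.458 0.334] size 0.18117856381286587 0.06590100170080623 yaw -1.6512232953898556
stand yaw 0.05389179189216315 [array([ 0.61982502, -0.05188916]), array([ 0.3852362 , -0.06454383])]
stand yaw 0.05389179189216312 [array([ 0.61560542, -0.04393836]), array([ 0.3869381, -0.0562736])]
tail (array([ 0.62313183, -0.01353317,  0.14014443]), np.float64(3.5151918776727885e-05))
can_top [0.75202344 0.05537101 0.165     ]
can base [0.75436044 0.05652902 0.        ]
```

Only the rod in the rest is about 180 mm long (the other is 239 mm), so it is the one meant. Next I cross over high, above the cradle, to the rest.

```bash
cat > go.py <<'E'
from h import *
import sys
# x y z(grasp) yaw
a=[float(v) for v in sys.argv[1:]]
for i in range(0,len(a),4): print(rel(a[i:i+3],Ro.from_euler('xyz',[np.pi,0,a[i+3]])).tolist())
E
python3 go.py .24 -.40 .38 .395 .33 -.1 .38 .6 .4577 .34 .28 1.489
```

```text
[6.771, -8.86, -15.616, -0.001, -0.0, -0.0]
[26.617, -33.09, -15.589, -0.001, -0.0, -0.205]
[55.327, -68.783, -5.55, -0.001, -0.001, -1.094]
```

```bash
python3 -m jog '[[6.8,-8.9,-15.6,0,0,0],[6.8,-8.9,-15.6,0,0,0],[6.8,-8.9,-15.6,0,0,0],[6.8,-8.9,-15.6,0,0,0],[26.6,-33.1,-15.6,0,0,-0.2],[26.6,-33.1,-15.6,0,0,-0.2],[26.6,-33.1,-15.6,0,0,-0.2],[26.6,-33.1,-15.6,0,0,-0.2]]' 60; python3 go.py .33 -.1 .38 .6 .38 .15 .37 1.1 .4577 .34 .20 1.489
```

```text
time_s: 0.9
ee_pos: [0.2973, -0.2059, 0.5605]
eef_rot: [3.142, -0.0, 0.594]
force: [1.2, 0.4, 0.1]
grip_width: 0.0565
grip_force: 0.0
[8.638, -6.945, 0.011, 0.0, -0.0, -0.006]
[26.777, -24.861, 1.012, 0.0, -0.0, -0.506]
[43.851, -36.255, 18.013, 0.0, -0.0, -0.895]
```

```bash
python3 -m jog '[[8.6,-7,0,0,0,0],[8.6,-7,0,0,0,-0.1],[26.8,-24.9,1,0,0,-0.2],[26.8,-24.9,1,0,0,-0.35],[26.8,-24.9,1,0,0,-0.5],[26.8,-24.9,1,0,0,-0.5],[26.8,-24.9,1,0,0,-0.5],[43.8,-36.2,18,0,0,-0.6]]' 60; python3 go.py .4577 .34 .15 1.489
```

```text
time_s: 1.7
ee_pos: [0.3906, 0.1722, 0.5227]
eef_rot: [3.138, -0.004, 1.197]
force: [1.7, 0.1, -0.5]
grip_width: 0.0564
grip_force: 0.0
[18.002, 0.041, 19.298, 0.005, -0.003, -0.292]
```

```bash
python3 -m jog '[[18,0,19.3,0,0,-0.29],[18,0,19.3,0,0,-0.29],[18,0,19.3,0,0,-0.29],[18,0,19.3,0,0,-0.29],[18,0,19.3,0,0,-0.29],[18,0,19.3,0,0,-0.29],[18,0,19.3,0,0,-0.29],[18,0,19.3,0,0,-0.29]]'; python3 go.py .4577 .34 .05 1.489
python3 - <<'E'
from h import *
c=ctrl.camera("wrist");cv2.imwrite("pics/w1.png",c["img"])
for X in([.4577,.34,.05],[.448,.227,.05],[.463,.405,.05]):print(proj(c,X))
E
```

```text
time_s: 2.5
ee_pos: [0.4572, 0.3363, 0.329]
eef_rot: [3.141, -0.001, 1.485]
force: [-1.0, -0.7, -0.1]
grip_width: 0.0566
grip_force: 0.0
[0.37, 0.004, 9.856, 0.001, -0.001, -0.004]
[np.float64(274.7423800758048), np.float64(212.1797176248609)]
[np.float64(274.94654928863116), np.float64(337.19452956304497)]
[np.float64(274.24671426430336), np.float64(127.50718526724654)]
```

View pics/w1.png

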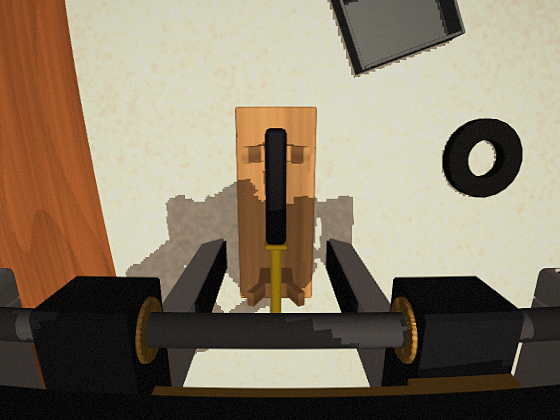

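The wrist view shows the rod's handle at columns 266–287 with its end at row 128, against my prediction of column 274.5 and row 127.5. That is within 1–2 mm, so I go down and grip.

```bash
python3 -m jog '[[0.4,0,4,0,0,0],[0.4,0,7,0,0,0],[0.4,0,9.9,0,0,0],[0.4,0,9.9,0,0,0],[0.4,0,9.9,0,0,0]]' && python3 -m jog '[[0,0,0,0,0,0],[0,0,0,0,0,0],[0,0,0,0,0,0],[0,0,0,0,0,0],[0,0,0,0,0,0],[0,0,0,0,0,0]]' 0 55 && python3 -m jog '[[0,0,-2,0,0,0],[0,0,-5,0,0,0],[0,0,-9,0,0,0],[0,0,-13,0,0,0],[0,0,-15,0,0,0],[0,0,-15,0,0,0],[0,0,-15,0,0,0]]'
python3 - <<'E'
from h import *
c=ctrl.camera("wrist");cv2.imwrite("pics/w2.png",c["img"])
p,R=pose();g=p+R.apply([0,0,ctrl.tcp_to_grasp]);x=-R.as_matrix()[:,0]
for s in(-.065,.025,.115):print(proj(c,g+s*x))
# insertion targets
e=0.054;tp=lambda sx,sy:np.array([.6228,-.0105])+np.array([[np.cos(e),-np.sin(e)],[np.sin(e),np.cos(e)]])@np.array([sx-.08,sy-.159])
print("tip in",tp(.078,.152),"tip out",tp(.078,.24),"grasp in",tp(.078,.267),"grasp out",tp(.078,.355))
E
```

```text
time_s: 3.05
ee_pos: [0.458, 0.3405, 0.2307]
eef_rot: [3.14, -0.001, 1.484]
force: [0.1, 0.2, -0.0]
grip_width: 0.0563
grip_force: 0.0
time_s: 3.65
ee_pos: [0.4575, 0.3409, 0.2287]
eef_rot: [3.142, -0.0, 1.485]
force: [-1.4, -0.5, 1.7]
grip_width: 0.0155
grip_force: 55.0
time_s: 4.35
ee_pos: [0.4574, 0.3408, 0.3777]
eef_rot: [-3.141, 0.001, 1.485]
force: [-0.4, -0.3, -2.7]
grip_width: 0.0153
grip_force: 55.0
[np.float64(273.83023273837154), np.float64(135.49470994320674)]
[np.float64(274.1081824679938), np.float64(309.1603217531616)]
[np.float64(274.37447344912545), np.float64(437.73400775867526)]
tip in [ 0.62118073 -0.01759774] tip out [0.61643104 0.07027398] grasp in [0.61497375 0.09723463] grasp out [0.61022406 0.18510635]
```

View pics/w2.png

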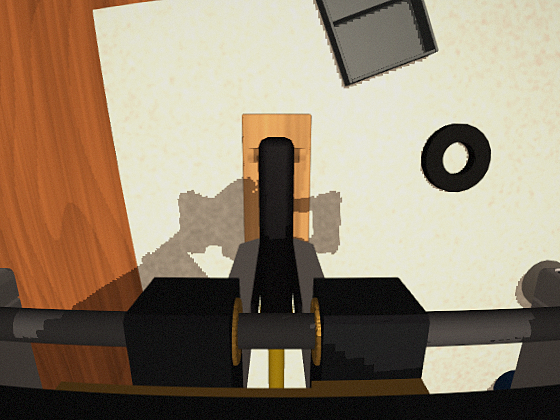

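The rod is held straight, and its handle in the wrist view is where it should be. Next I move to stand off the tail, outside on the +y side.

```bash
python3 go.py .6102 .1851 .18 1.625
```

```text
[-14.196, 16.561, 1.647, -0.002, 0.001, -0.14]
```

```bash
python3 -m jog '[[-14.2,16.6,1.6,0,0,-0.14],[-14.2,16.6,1.6,0,0,-0.14],[-14.2,16.6,1.6,0,0,-0.14],[-14.2,16.6,1.6,0,0,-0.14],[-14.2,16.6,1.6,0,0,-0.14],[-14.2,16.6,1.6,0,0,-0.14],[-14.2,16.6,1.6,0,0,-0.14],[-14.2,16.6,1.6,0,0,-0.14]]' ; python3 go.py .6102 .1851 .128 1.625
python3 - <<'E'
from h import *
T=ctrl.camera("top");S=ctrl.camera("scene")
p,R=pose();g=p+R.apply([0,0,ctrl.tcp_to_grasp]);tip=g-.115*R.as_matrix()[:,0]
print("tip model",tip,proj(T,tip),proj(S,tip))
a=T["img"][150:270,310:470];b=S["img"][110:230,150:310]
cv2.imwrite("pics/c2.png",cv2.resize(np.hstack([a,b]),None,fx=2.5,fy=2.5,interpolation=cv2.INTER_CUBIC))
E
```

```text
time_s: 5.2
ee_pos: [0.61, 0.1864, 0.3623]
eef_rot: [-3.141, -0.0, 1.626]
force: [-0.5, -0.6, -1.2]
grip_width: 0.0158
grip_force: 55.0
[-0.129, 0.02, 5.39, -0.001, -0.0, 0.001]
tip model [0.6164256  0.07150838 0.18234119] [np.float64(339.14142427613245), np.float64(201.29895574185642)] [np.float64(233.87442001507466), np.float64(157.84099560073275)]
```

View pics/c2.png

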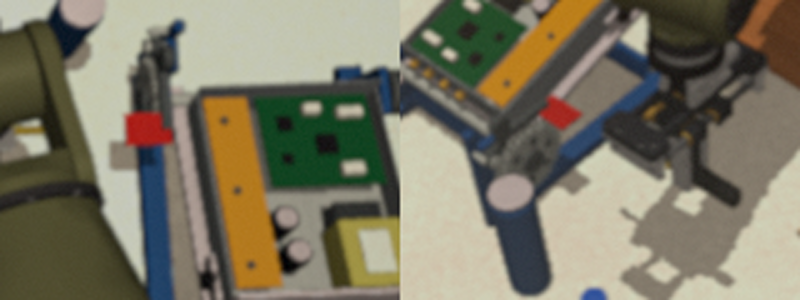

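Top crop: the red tail is at raw (369,201), and the yellow shaft shows at raw (322,202), in line with it. In the scene crop the gripper hides the tip, and the pawl is still down. Next I lower the rod and slide it in under the plate.

```bash
python3 -m jog '[[-0.1,0,3,0,0,0],[-0.1,0,5.6,0,0,0],[-0.1,0,5.6,0,0,0],[-3,0,5.6,0,0,0],[-6,0,5.6,0,0,0],[-8.9,0,5.6,0,0,0],[-8.9,0,5.6,0,0,0],[-8.9,0,5.6,0,0,0]]'; python3 go.py .615 .0972 .126 1.625
python3 - <<'E'
from h import *
T=ctrl.camera("top");S=ctrl.camera("scene")
p,R=pose();g=p+R.apply([0,0,ctrl.tcp_to_grasp]);tip=g-.115*R.as_matrix()[:,0]+[0,0,.0017]
print("tip model",tip,proj(T,tip),proj(S,tip))
a=T["img"][150:270,310:470];b=S["img"][110:230,150:310]
cv2.imwrite("pics/c3.png",cv2.resize(np.hstack([a,b]),None,fx=2.5,fy=2.5,interpolation=cv2.INTER_CUBIC))
E
```

```text
time_s: 6.1
ee_pos: [0.6156, 0.0964, 0.3081]
eef_rot: [3.14, -0.0, 1.624]
force: [0.1, -0.3, -0.4]
grip_width: 0.0152
grip_force: 55.0
[0.081, -0.055, 0.172, 0.002, -0.0, -0.001]
tip model [ 0.62196697 -0.01753747  0.12876817] [np.float64(368.73440518356267), np.float64(202.50363625160944)] [np.float64(213.15188284671092), np.float64(156.73172805372658)]
```

View pics/c3.png

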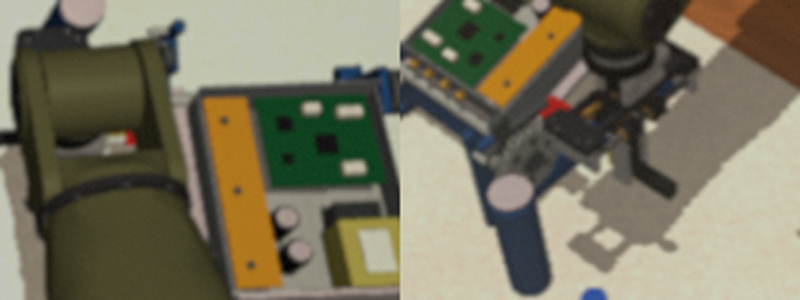

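The scene crop shows the tail's red edge at (555,105) with the gripper beside it, and the modelled tip is below the middle of the plate. No contact force yet, so I lift along the tail's arc.

```bash
python3 -m jog '[[0,0.2,-1.9,0,0,0],[0,0.7,-3.2,0,0,0],[0,1.3,-4.5,0,0,0],[0,2.1,-5.7,0,0,0],[0,3.1,-6.7,0,0,0],[0,4.2,-7.5,0,0,0],[0,5.9,-8.4,0,0,0],[0,7.2,-8.8,0,0,0]]'
python3 - <<'E'
from h import *
T=ctrl.camera("top");S=ctrl.camera("scene")
b=S["img"][80:230,120:320]
cv2.imwrite("pics/c4.png",cv2.resize(b,None,fx=3,fy=3,interpolation=cv2.INTER_CUBIC))
E
```

```text
time_s: 7.0
ee_pos: [0.6879, 0.1016, 0.396]
eef_rot: [3.14, -0.0, 1.626]
force: [0.4, -0.9, -1.0]
grip_width: 0.0157
grip_force: 55.0
```

View pics/c4.png

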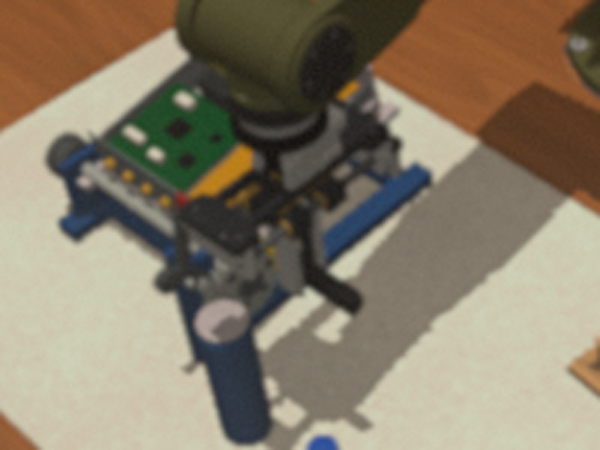

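The scene crop shows a bit of red at (182,200), so the tail is up and beyond the rod. I push a little further to make sure it goes over, then pull out sideways.

```bash
python3 -m jog '[[0,1.4,-0.2,0,0,0],[0,2.6,-0.2,0,0,0],[0,2.6,-0.2,0,0,0],[0,2.6,-0.2,0,0,0],[0,1.6,-0.2,0,0,0],[4,1,-1.5,0,0,0],[9,0,-3,0,0,0],[9,0,-3,0,0,0]]'; python3 go.py .61 .24 .25 1.5;python3 - <<'E'
from h import *
S=ctrl.camera("scene")
m=cv2.cvtColor(S["img"],cv2.COLOR_BGR2HSV);m=(((m[...,0]<5)|(m[...,0]>174))&(m[...,1]>150)&(m[...,2]>60)).astype(np.uint8)
n,l,st,ce=cv2.connectedComponentsWithStats(m);print([(s[4],c.round(1)) for s,c in zip(st[1:],ce[1:]) if s[4]>5])
p=lambda x,z:np.array([.6228+(x-80)*1e-3,-.0135+.054*(x-80)*1e-3,z*1e-3])
print([ (th,np.round(proj(S,p(172-92*np.cos(th)+15*np.sin(th),125+92*np.sin(th)+15*np.cos(th))))) for th in(0,1.1,1.5,2.)])
E
```

```text
time_s: 7.9
ee_pos: [0.6803, 0.1949, 0.4272]
eef_rot: [3.139, -0.001, 1.63]
force: [0.3, -0.6, -1.1]
grip_width: 0.0159
grip_force: 55.0
[4.92, -6.751, -0.333, 0.003, -0.002, 0.13]
[]
[(0, array([213., 155.])), (1.1, array([194., 149.])), (1.5, array([183., 156.])), (2.0, array([172., 169.]))]
```

```bash
python3 go.py .4575 .3409 .12 1.485
```

```text
[16.044, -21.473, 12.548, 0.002, -0.001, 0.144]
```

```bash
python3 -m jog '[[16,-21.5,8,0,0,0.14],[16,-21.5,8,0,0,0.14],[16,-21.5,8,0,0,0.14],[16,-21.5,8,0,0,0.14],[16,-21.5,8,0,0,0.14],[16,-21.5,12.5,0,0,0.14],[16,-21.5,12.5,0,0,0.14],[16,-21.5,12.5,0,0,0.14]]'; python3 go.py .4575 .3409 .049 1.485;python3 - <<'E'
from h import *
S=ctrl.camera("scene");T=ctrl.camera("top");W=ctrl.camera("wrist")
for c in(S,T):
    m=cv2.cvtColor(c["img"],cv2.COLOR_BGR2HSV);m=(((m[...,0]<5)|(m[...,0]>174))&(m[...,1]>150)&(m[...,2]>60)).astype(np.uint8)
    n,l,st,ce=cv2.connectedComponentsWithStats(m);print([(s[4],x.round(1)) for s,x in zip(st[1:],ce[1:]) if s[4]>5])
a=T["img"][130:290,320:480];b=S["img"][90:250,120:280]
w=np.hstack([cv2.resize(a,(400,400)),cv2.resize(b,(400,400))])
cv2.imwrite("pics/c5.png",w); cv2.imwrite("pics/w5.png",W["img"])
E
```

```text
time_s: 8.75
ee_pos: [0.4591, 0.3377, 0.2987]
eef_rot: [-3.14, 0.002, 1.485]
force: [0.7, 0.4, -0.5]
grip_width: 0.0155
grip_force: 55.0
[0.32, -0.173, 6.931, -0.002, 0.002, 0.0]
[]
[(np.int32(125), array([371.3, 141.3]))]
```

View pics/c5.png

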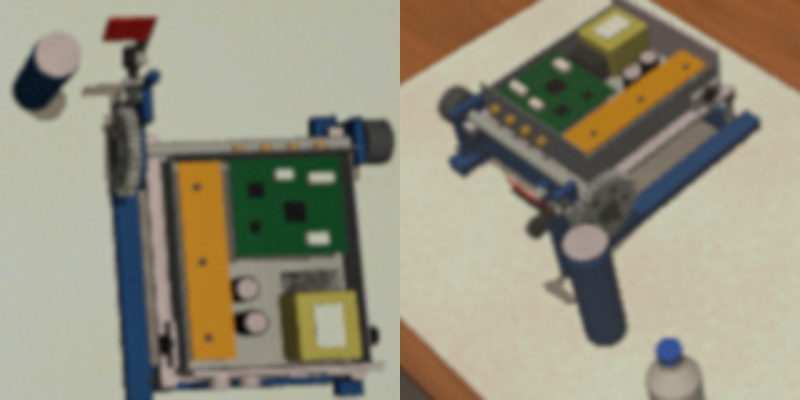

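View pics/w5.png

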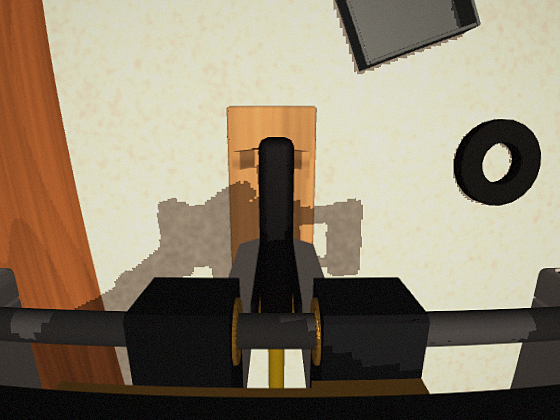

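Top crop: the tail (raw 371,141) is over past the pin, and the cradle is already lower. In the wrist view the rod is unchanged in the grip, handle end at (276,138), and lies over the notches. Next I lower, release and rise.

```bash
python3 -m jog '[[0.3,-0.15,2,0,0,0],[0.3,-0.15,4,0,0,0],[0.3,-0.15,5.5,0,0,0],[0.3,-0.15,6.5,0,0,0],[0.3,-0.15,6.9,0,0,0],[0.3,-0.15,6.9,0,0,0],[0.3,-0.15,6.9,0,0,0]]' && python3 -m jog '[[0,0,0,0,0,0],[0,0,0,0,0,0],[0,0,0,0,0,0],[0,0,0,0,0,0],[0,0,0,0,0,0]]' 50 && python3 -m jog '[[0,0,-3,0,0,0],[0,0,-7,0,0,0],[0,0,-11,0,0,0],[0,0,-15,0,0,0],[0,0,-18,0,0,0],[0,0,-18,0,0,0],[0,0,-18,0,0,0],[0,0,-18,0,0,0]]'
```

```text
time_s: 9.6
ee_pos: [0.4583, 0.3413, 0.2314]
eef_rot: [3.141, -0.001, 1.485]
force: [-0.3, 0.6, -0.7]
grip_width: 0.0158
grip_force: 55.0
time_s: 10.1
ee_pos: [0.458, 0.3413, 0.2307]
eef_rot: [3.142, -0.0, 1.485]
force: [-0.4, 0.4, -0.2]
grip_width: 0.0466
grip_force: 0.0
time_s: 10.9
ee_pos: [0.458, 0.3412, 0.4092]
eef_rot: [-3.14, 0.001, 1.485]
force: [0.1, 0.2, 0.4]
grip_width: 0.0467
grip_force: 0.0
```

```bash
for i in 1 2 3; do python3 -m jog '[[0,0,0,0,0,0],[0,0,0,0,0,0],[0,0,0,0,0,0],[0,0,0,0,0,0],[0,0,0,0,0,0],[0,0,0,0,0,0],[0,0,0,0,0,0],[0,0,0,0,0,0]]' | head -1; done
python3 - <<'E'
from h import *
S=ctrl.camera("scene");W=ctrl.camera("wrist")
a=W["img"];b=S["img"][60:270,100:380]
cv2.imwrite("pics/c6.png",np.hstack([cv2.resize(a,(400,300)),cv2.resize(b,(400,300))]))
for X in([.4577,.34,.05],[.448,.227,.05],[.463,.405,.05]):print(np.multiply(proj(W,X),400/560))
E
```

```text
time_s: 11.7
time_s: 12.5
time_s: 13.3
[196.3746689  141.11131723]
[196.46528081 212.39717901]
[196.1196616   94.85979206]
```

View pics/c6.png

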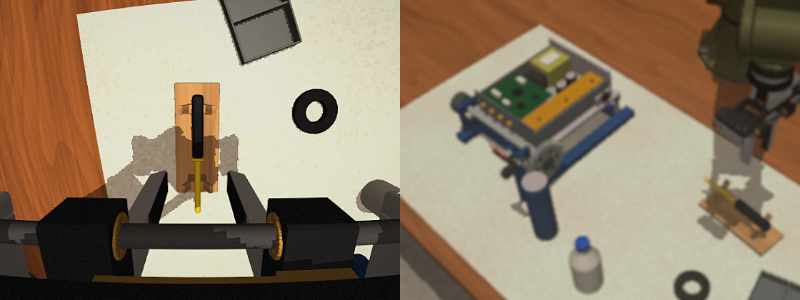

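The wrist half of the picture shows the rod back in both notches, handle end (197,95) and tip (197,211), as predicted. The scene half shows the cradle nearly flat. I wait for it to settle and check that it has stopped moving.

```bash
cat > d.py <<'E'
from h import *
import os
S=ctrl.camera("scene")["img"]
if os.path.exists("l.npy"): d=cv2.absdiff(cv2.GaussianBlur(S,(5,5),0),cv2.GaussianBlur(np.load("l.npy"),(5,5),0))[90:200,130:270].max(2);print("diff",(d>25).sum(),d.mean())
np.save("l.npy",S)
E
for i in 1 2 3 4 5 6 7 8; do python3 d.py; python3 -m jog '[[0,0,0,0,0,0],[0,0,0,0,0,0],[0,0,0,0,0,0],[0,0,0,0,0,0],[0,0,0,0,0,0],[0,0,0,0,0,0],[0,0,0,0,0,0],[0,0,0,0,0,0]]' | head -1; done
python3 - <<'E'
from h import *
S=ctrl.camera("scene");T=ctrl.camera("top")
cv2.imwrite("pics/c7.png",np.hstack([cv2.resize(T["img"][110:300,180:480],(400,253)),cv2.resize(S["img"][70:260,100:400],(400,253))]))
E
```

```text
time_s: 14.25
diff 0 0.6098701298701299
time_s: 15.1
diff 0 0.6094155844155844
time_s: 15.95
diff 0 0.597012987012987
time_s: 16.8
diff 0 0.5985064935064935
time_s: 17.65
diff 0 0.6040909090909091
time_s: 18.5
diff 0 0.6018181818181818
time_s: 19.35
diff 0 0.6126623376623377
time_s: 20.2
```

View pics/c7.png

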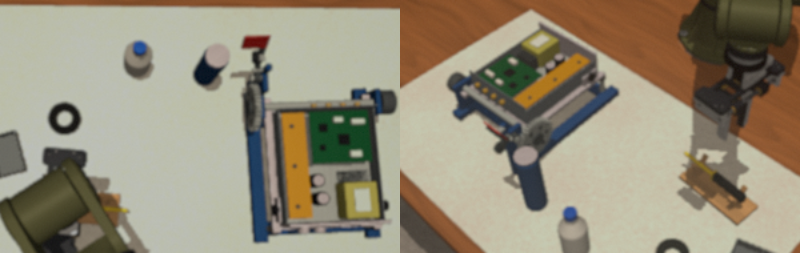

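Nothing has moved in the stand area since 13.3 s. The cradle lies flat, the tail is over at (255,42), the rod is in its rest and the other things are untouched, so I hand in.

```bash
python3 -c "
from station import ctrl
print(ctrl.hand_in())"
```

```text
the job is handed in; nothing more can be done
None
```

I handed the job in at about 20 s: the last pictures showed the pawl over on its backstop, the cradle flat and still, the rod back in both notches and the bystanders in place; the hand-in gave no verdict.

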